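# Press a sample carrier down and slide it under the drag spring of a reader dock

### The arm

A 7-joint arm with a two-finger parallel gripper is mounted at the origin on a cart in front of the work surface, level with it; the furniture and walls round the work are solid. World frame = base frame: x ahead of the robot, y to its left, z up, the work surface at z = 0. Lengths are in m, angles in rad, forces in N, time in s.
With the tool pointing down it reaches from about 0.4 to 0.85 m from the base axis. Payload 4.4 kg.
Tool frame: the origin (TCP) lies midway between the tips of the shut fingers; the grasp point (between the pads) lies bot.hold_point_z behind it (bot.hold_point_z is the distance from the TCP to the grasp point, in m); z points along the fingers, y is the direction in which the jaws open and shut (so a half turn about z gives the same grasp; the last joint's range is limited). The gripper opens to 94 mm and grips with 3 to 60 N. Pads are 16 mm wide; open, the fingers measure 119 mm over their backs; the gripper's body (75 mm by 177 mm) begins 78 mm behind the grasp point.
Start: joints at [1.114, 0.628, 0.038, 1.517, -0.027, 0.996, -0.02], TCP at [0.248, -0.601, 0.205] pointing down, gripper open.
Joint ranges: [-3.06, 3.06], [-0.37, 2.12], [-1.25, 1.32], [0.18, 2.47], [-1.1, 4.24], [0.23, 1.98], [-2.94, 2.94]. Speed limits (rad/s): [2.57, 2.57, 3.14, 3.14, 3.14, 3.14, 3.14].

### API

Orientations are given as a unit quaternion [w, x, y, z].
In Python, from station import bot gives the robot as it stands.
- The arm moves only by the tool send_rows, never from a script. Its argument "series" is a list of rows, each a list of 3 entries, a list of its own where there are three numbers: the opening, from 0 (shut) to 1 (fully open), then the shift along the tool's x, y, z in mm, then the turn, a rotation vector about the tool's x, y, z in rad. In form: [[claw, [x, y, z], [ax, ay, az]], ...]. A call has 1 to 20 rows; each row is the pose to reach, as a shift and turn from the pose commanded when the call began, along the tool's axes at that moment; what a row does not reach only later rows make up. A row lasts 1/8 s, in which the tool goes at most 62.5 mm and 10.7 degrees, less where a joint would pass 70% of its speed; a pose out of reach is approached as far as the arm can. A call with a gripper value outside its range is refused whole. The fingers move at their own pace and stop on an object; "squeeze" is the grip in N (left out, the last holds). Time passes only in rows, so rows that repeat a pose let the fingers close. It gives the time, the measured TCP pose, the force and the opening at its end, in the units of the state.
- bot.sense(): the state, without advancing time (a new reading comes with each control period).
- bot.camera(name): name is "scene" or "top" or "wrist"; returns the picture (400x640x3 uint8, red, green, blue); there is no depth.
- bot.get_calibration(name): a dict with "vertical_fov" (degrees; the focal length in pixels is half the picture's height over the tangent of half this angle, whatever the lens; pixels are square), "cx", "cy" (the principal point, pixels), "T" (4x4, takes a point from camera to world coordinates). Camera axes: x right, y up, looking along -z (the intrinsics and any distortion apply to the point x, -y, -z); pixel columns grow to the right and rows downward; lengths in m; the calibration is good to about 2 mm. A picture is of the moment at which its call begins: read the wrist's pose just before it. get_calibration takes no time and is no camera call; for the wrist camera it gives the pose at the moment of the call.
- bot.hand_in(): hands the job in, once; it reports no verdict.
The state is a dict: "time": time; "joint_pos": joint angles; "joint_velocities": joint speeds; "effort": joint torques, N m; "tcp_pos": TCP position; "orientation": TCP orientation; "force": force on the tool from outside, world axes, zero at the start; "wrist_torque": the same for the moment, N m; "gripper_width": finger opening in m.
Only numpy, scipy, OpenCV 4.12 (cv2) and the standard library are available. Lean on these libraries where they do the work, as an engineer would, in place of code of your own. Each camera call takes 0.05 s, during which the arm holds its last target.

### The job

Load the sample carrier into the reader dock: with the fingertips on the lowered tread at the carrier's rear, press it down hard on its sprung bed until it is low enough to pass under the steel bar, and keep pressing while you push it forward under the bar and the leaf spring behind it until its nose is fully home against the reader head; then let go, so that the bed holds it up against the bar. Only press and push the carrier, do not lift or tip it, and leave the small things standing round the dock where they are.

Things in the scene. Friction and masses are not known exactly. Their poses are not given: they have to be found in the camera images.
- reader_dock: fixed dock: grey base 262 x 98 mm, open-ended channel 62 mm wide between aluminium rails (10 mm thick, tops 40 mm above the worktop, x = -152 to +50), steel cross bar, white reader head at the far end. Origin: on the worktop, channel centre line, below the bar's near face. +x is the way the carrier slides in, z up. Place and yaw vary
- gate_bar (a point): centre of the underside of the steel cross bar over the channel, 38 mm above the worktop. The bar is 10 mm thick along the dock's x (x = 0 to 10), 12 mm high; its end posts reach 56 mm above the worktop
- end_stop (a point): point on the near face of the white reader head (58 mm long, 94 mm wide, top 60 mm above the worktop), the end stop for the carrier's nose: dock x = +50 mm, on the centre line, 30 mm above the worktop
- sample_carrier: loose aluminium slab 112 long (x) x 60 mm wide, 0.16 kg, in the channel, parallel to the dock, nose 10 to 30 mm short of the bar. Origin: centre of its underside, 24 mm above the worktop at the start; +x to its nose (x = +56). The front 78 mm is 18 mm thick, so its top starts 4 mm too high for the bar; two white samples lie flush in it. Home: origin at dock x = -6 mm
- carrier_tread (a point): centre of the upper face of the carrier's lowered rear tread (34 mm long, 60 mm wide, dark grooves, 10 mm thick), 34 mm above the worktop at the start. 17 mm ahead of this point the tread ends in an upright step 8 mm high, against which a fingertip can push
- sprung_bed (a joint): dark flat channel bed (198 x 60 mm) under the carrier; stays level and sinks when pressed: 0 = up, 0.010 m = hard stop. Starts to sink at about 8 N, needs 11 N at 4 mm, 15 N at 10 mm. The carrier clears the bar beyond 4 mm (6 to 8 mm is good); unpressed it jams against the bar. When home and let go, it rises to about 0.004 m, where the carrier bears up on the bar
- drag_leaf (a joint): steel leaf spring (three strips, 36 mm long) hung from the far side of the bar, sloping down into the bay; 0 = hanging free, tip 7 mm below the bar's underside; the carrier lifts it to about 0.2 rad in passing. It drags with a few newtons at most
- vial_0: bystander: small vial with black cap, 21 mm across, 57 mm tall, left of the dock
- vial_2: bystander: small vial with white cap, 21 mm across, 57 mm tall, left of the dock
- petri_dish: bystander: glass petri dish 92 mm across, 17 mm high, left of the dock
- bung_0: bystander: pale rubber stopper 29 mm across, 26 mm high, right of the dock
- tape_roll: bystander: roll of tape lying flat, 78 mm across, 19 mm high, right of the dock
- beaker_100: bystander: glass beaker 59 mm across, 71 mm tall, right of the dock

How it is judged:
By the outcome, as a careful person would: the job done as asked, in the order asked, and still so for the second after the job is handed in, with the robot touching nothing.
It also fails if it takes over 40 s, if anything falls off the work surface, if the arm or the gripper's body presses on something with over 40 N, if the wrist force passes 120 N, or if a joint passes its speed limit or range.

## Working session

There is one attempt and no reset: what is moved stays moved. The work goes in short steps, Python scripts to look and compute and a tool call to move; the robot and the scene stay as the last step left them, time stands still between calls to the robot, and variables do not carry over. Pictures are saved under pics/ and viewed, and the job is handed in when it is done.

Besides the shell and the picture viewer there is one more tool, called after "Request:" by a JSON object that holds its "method" and its "body", one argument or row to a line. send_rows: Moves the arm, as the interface text tells. Its arguments: {"type":"object","properties":{"series":{"type":"array"},"squeeze":{"type":"number"}},"required":["series"]}

```bash
mkdir -p pics; ls
python3 - <<'E'
from station import bot
import cv2
s=bot.sense(); print(s); print(bot.hold_point_z)
for n in ("top","scene"):
    c=bot.get_calibration(n); print(n,c)
    cv2.imwrite(f"pics/{n}0.png",bot.camera(n)[:,:,::-1])
E
```

```text
pics
{'time': 0.0, 'joint_pos': array([ 1.11418918,  0.62935542,  0.03847155,  1.51834369, -0.02696485,
        0.9963096 , -0.01995764]), 'joint_velocities': array([ 6.99046497e-04,  4.11292659e-04, -9.96484407e-06,  5.74522642e-04,
        4.60053374e-04,  7.84078849e-04, -2.08939522e-03]), 'effort': array([ 1.98631378e-04, -5.49728072e+01,  1.14354372e+00, -1.86631179e+01,
       -5.21113607e-02,  2.36003101e-02,  1.86364509e-04]), 'tcp_pos': array([ 0.24735416, -0.60037629,  0.20455644]), 'orientation': array([-9.23054579e-04,  9.80965250e-01,  1.94181046e-01, -2.19369670e-04]), 'force': array([ 0.59237566,  0.35683192, -0.32114744]), 'wrist_torque': array([-0.01940446, -0.00995068, -0.01831191]), 'gripper_width': 0.09393282637831553}
0.0188
top {'vertical_fov': 48.30650547633237, 'cx': 315.7842549560658, 'cy': 199.5841515348131, 'T': array([[-0.01413383,  0.99312712, -0.11618413,  0.50422678],
       [-0.99956783, -0.01702873, -0.02396177,  0.08702836],
       [-0.02577556,  0.11579525,  0.99293861,  0.92318067],
       [ 0.        ,  0.        ,  0.        ,  1.        ]])}
scene {'vertical_fov': 43.956442505107894, 'cx': 328.2142128357327, 'cy': 200.0461702336202, 'T': array([[ 0.61424575,  0.30035971, -0.72971652, -0.0083248 ],
       [-0.78896418,  0.25182154, -0.56046538, -0.40173823],
       [ 0.01541713,  0.91998367,  0.39165336,  0.40999326],
       [ 0.        ,  0.        ,  0.        ,  1.        ]])}
```

View pics/top0.png

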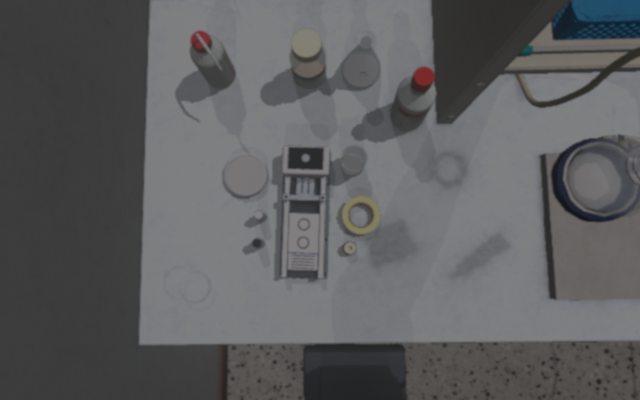

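View pics/scene0.png

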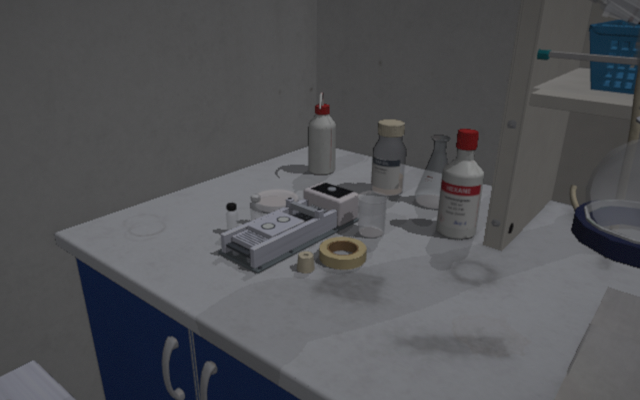

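```bash
cat > h.py <<'E'
import numpy as np, cv2
from station import bot
def K(c): 
    f=200/np.tan(np.radians(c["vertical_fov"]/2)); return f
def ray(c,u,v,z):
    f=K(c); d=np.array([(u-c["cx"])/f,-(v-c["cy"])/f,-1.]); T=np.array(c["T"])
    d=T[:3,:3]@d; o=T[:3,3]; return o+d*(z-o[2])/d[2]
def proj(c,p):
    T=np.array(c["T"]); q=T[:3,:3].T@(np.array(p)-T[:3,3]); f=K(c)
    return c["cx"]+f*q[0]/-q[2], c["cy"]-f*q[1]/-q[2]
E
python3 - <<'E'
import cv2
i=cv2.imread("pics/top0.png")[140:285,230:390]
i=cv2.convertScaleAbs(i,alpha=1.6)
cv2.imwrite("pics/topz.png",cv2.resize(i,None,fx=4,fy=4,interpolation=cv2.INTER_CUBIC))
i=cv2.imread("pics/scene0.png")[170:280,215:395]
i=cv2.convertScaleAbs(i,alpha=1.6)
cv2.imwrite("pics/scz.png",cv2.resize(i,None,fx=4,fy=4,interpolation=cv2.INTER_CUBIC))
E
```

```text
(no output)
```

View pics/topz.png

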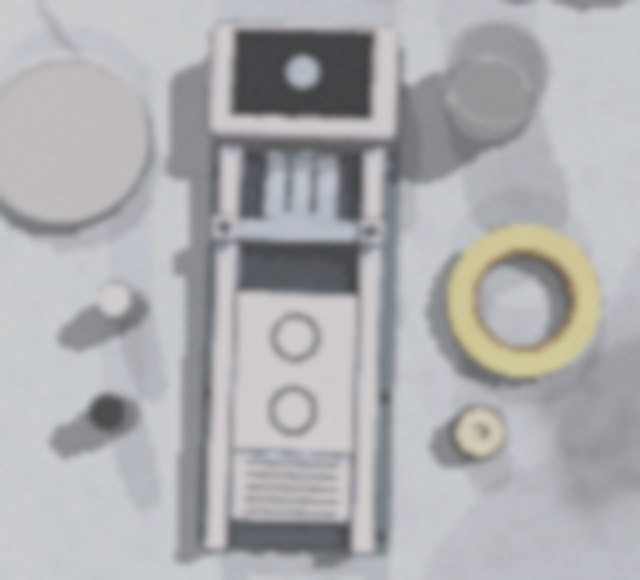

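View pics/scz.png

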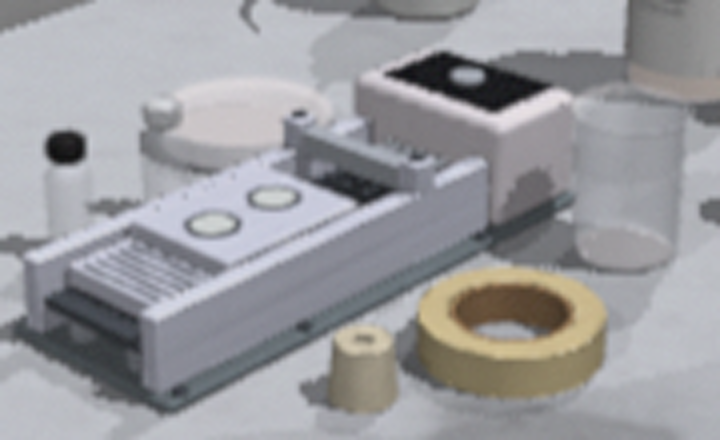

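Run:
```python
from h import *
c=bot.get_calibration("top")
P=dict(noseL=(240,291,.042),noseR=(357,293,.042),stepL=(235,450,.042),stepR=(351,452,.042),rearL=(232,520,.034),rearR=(349,522,.034),railL=(205,549,.04),railR=(373,553,.04),barL=(235,240,.05),barR=(357,242,.05),headL=(211,135,.06),headR=(395,138,.06),railLi=(222,255,.04),railRi=(380,255,.04),headBL=(211,27,.06),headBR=(399,27,.06))
Q={}
for k,(X,Y,z) in P.items():
    Q[k]=ray(c,230+X/4-.4,140+Y/4-.4,z); print(k,Q[k].round(4))
m=lambda a:(Q[a+'L']+Q[a+'R'])/2
for a in('nose','step','rear','rail','bar','head','headB'): print(a,m(a).round(4), np.linalg.norm(Q[a+'L']-Q[a+'R']).round(4))
d=m('headB')-m('rail'); print(np.degrees(np.arctan2(d[1],d[0])))
print(K(c))
w=bot.get_calibration("wrist"); print(w); s=bot.sense(); print(s['tcp_pos'])
from scipy.spatial.transform import Rotation as R
print(R.from_quat(s['orientation'],scalar_first=True).as_matrix().round(3))
```

```text
noseL [0.5827 0.1607 0.042 ]
noseR [0.5808 0.1026 0.042 ]
stepL [0.5043 0.1637 0.042 ]
stepR [0.5025 0.1067 0.042 ]
rearL [0.47   0.1661 0.034 ]
rearR [0.4683 0.1084 0.034 ]
railL [0.4564 0.1789 0.04  ]
railR [0.4534 0.0967 0.04  ]
barL [0.6073 0.1623 0.05  ]
barR [0.6053 0.1021 0.05  ]
headL [0.6583 0.1729 0.06  ]
headR [0.6551 0.0825 0.06  ]
railLi [0.6011 0.1697 0.04  ]
railRi [0.5997 0.0909 0.04  ]
headBL [0.7125 0.1726 0.06  ]
headBR [0.7106 0.0796 0.06  ]
nose [0.5817 0.1316 0.042 ] 0.0581
step [0.5034 0.1352 0.042 ] 0.057
rear [0.4692 0.1372 0.034 ] 0.0578
rail [0.4549 0.1378 0.04  ] 0.0823
bar [0.6063 0.1322 0.05  ] 0.0603
head [0.6567 0.1277 0.06  ] 0.0904
headB [0.7116 0.1261 0.06  ] 0.093
-2.620581943370324
445.99303733620985
{'vertical_fov': 71.17365360318952, 'cx': 319.6945575183116, 'cy': 198.80364256255845, 'T': array([[ 0.38142573,  0.8999062 ,  0.2113841 ,  0.30817063],
       [-0.92439603,  0.37194372,  0.08455683, -0.57509462],
       [-0.00252977, -0.22765477,  0.97373862,  0.38276881],
       [ 0.        ,  0.        ,  0.        ,  1.        ]])}
[ 0.24742294 -0.6004477   0.20466946]
[[ 0.925  0.381 -0.001]
 [ 0.381 -0.925  0.002]
 [-0.    -0.002 -1.   ]]
```

Request:
{"method": "send_rows", "body": {
  "series": [
    [0.2,[40,-46,0],[0,0,0.05]],
    [0.2,[80,-93,0],[0,0,0.1]],
    [0.2,[120,-139,0],[0,0,0.15]],
    [0.2,[160,-186,0],[0,0,0.2]],
    [0.2,[200,-232,0],[0,0,0.25]],
    [0.2,[240,-279,0],[0,0,0.3]],
    [0.2,[280,-325,0],[0,0,0.35]],
    [0.2,[320,-372,0],[0,0,0.4]],
    [0.2,[360,-418,0],[0,0,0.436]],
    [0.2,[400,-465,0],[0,0,0.436]],
    [0.2,[440,-511,0],[0,0,0.436]],
    [0.2,[480,-558,0],[0,0,0.436]],
    [0.2,[506,-588,0],[0,0,0.436]],
    [0.2,[506,-588,40],[0,0,0.436]],
    [0.2,[506,-588,50],[0,0,0.436]],
    [0.2,[506,-588,50],[0,0,0.436]],
    [0.2,[506,-588,50],[0,0,0.436]]
  ]
}}

```text
time: 2.22
tcp_pos: [0.4923, 0.1349, 0.1565]
orientation: [-0.0, 1.0, -0.023, 0.001]
force: [-0.5, 1.0, -0.8]
gripper_width: 0.019
```

Run:
```python
from h import *
w=bot.get_calibration("wrist"); s=bot.sense(); np.savez("w1.npz",T=w["T"],v=w["vertical_fov"],cx=w["cx"],cy=w["cy"])
i=bot.camera("wrist")[:,:,::-1]; cv2.imwrite("pics/w1.png",i)
print(s['tcp_pos'],s['orientation'],s['force'])
j=cv2.convertScaleAbs(i,alpha=1.5)
cv2.imwrite("pics/w1z.png",cv2.resize(j[:, 160:480],None,fx=2,fy=2,interpolation=cv2.INTER_CUBIC)[:600])
cv2.imwrite("pics/w1y.png",cv2.resize(j,(800,500)))
```

```text
[0.49226483 0.13491628 0.15649417] [-2.02616876e-04  9.99728541e-01 -2.32843174e-02  8.02575157e-04] [-0.4582536   0.96825155 -0.80308583]
```

View pics/w1y.png

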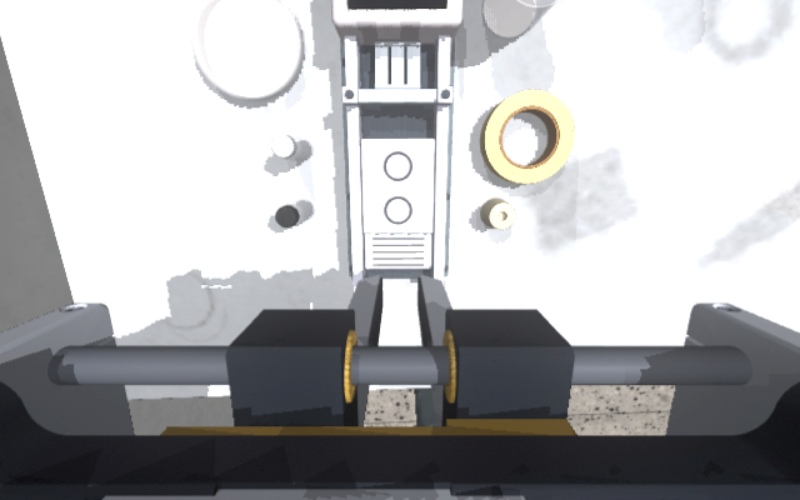

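Run:
```python
import cv2
i=cv2.imread("pics/w1.png")[0:230,220:420]
cv2.imwrite("pics/w1c.png",cv2.resize(i[90:230,40:160],None,fx=5,fy=4.2,interpolation=cv2.INTER_CUBIC))
cv2.imwrite("pics/w1d.png",cv2.resize(i[0:120,40:160],None,fx=5,fy=5,interpolation=cv2.INTER_CUBIC))
```

```text
(no output)
```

View pics/w1c.png

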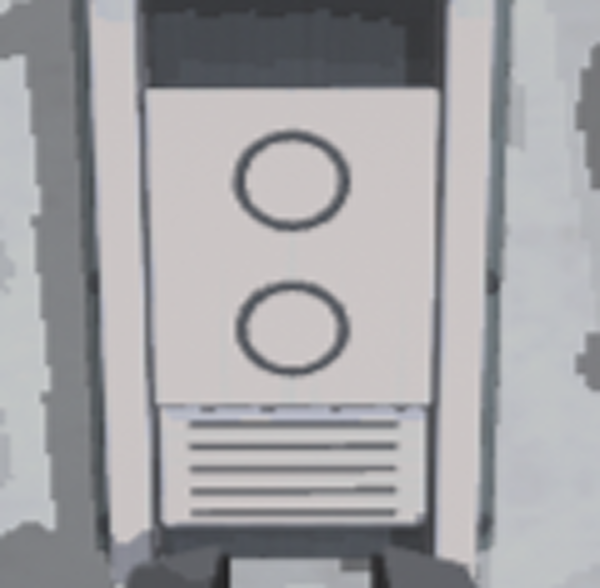

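View pics/w1d.png

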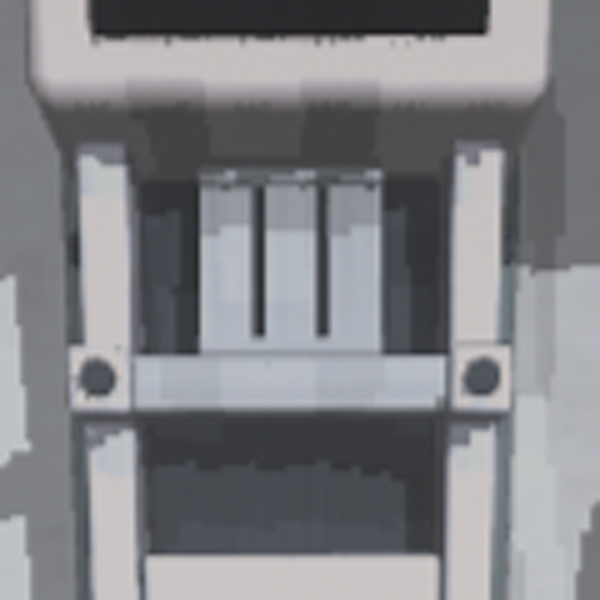

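Run:
```python
from h import *
z=np.load("w1.npz"); c=dict(T=z["T"],vertical_fov=float(z["v"]),cx=float(z["cx"]),cy=float(z["cy"]))
P={}
C=lambda X,Y,h:ray(c,260+X/5-.4,90+Y/4.2-.4,h)
D=lambda X,Y,h:ray(c,260+X/5-.4,Y/5-.4,h)
P['nose']=C(146,89,.042),C(439,90,.042)
P['step']=C(157,404,.042),C(433,404,.042)
P['rear']=C(161,524,.034),C(425,524,.034)
P['railo']=C(112,540,.04),C(476,540,.04)
P['railo2']=C(92,10,.04),C(495,10,.04)
P['bar']=D(132,410,.05),D(450,410,.05)
P['barfar']=D(132,355,.05),D(450,355,.05)
P['railo3']=D(80,160,.04),D(505,160,.04)
P['headbot']=D(80,150,.04),D(505,150,.04)
for k,(a,b) in P.items(): print(k,a.round(4),b.round(4),((a+b)/2).round(4),np.linalg.norm(a-b).round(4))
m=lambda k:(P[k][0]+P[k][1])/2
for a,b in(('rear','nose'),('railo','railo3'),('railo','bar'),('step','bar')):
    d=m(b)-m(a);print(a,b,np.degrees(np.arctan2(d[1],d[0])))
```

```text
nose [0.5814 0.1627 0.042 ] [0.5785 0.1041 0.042 ] [0.5799 0.1334 0.042 ] 0.0587
step [0.5051 0.1658 0.042 ] [0.5024 0.1071 0.042 ] [0.5038 0.1365 0.042 ] 0.0587
rear [0.4712 0.1681 0.034 ] [0.4686 0.109  0.034 ] [0.4699 0.1385 0.034 ] 0.0591
railo [0.4691 0.1784 0.04  ] [0.4655 0.0984 0.04  ] [0.4673 0.1384 0.04  ] 0.0801
railo2 [0.5999 0.1724 0.04  ] [0.5962 0.0923 0.04  ] [0.5981 0.1324 0.04  ] 0.0801
bar [0.6074 0.1627 0.05  ] [0.6046 0.1021 0.05  ] [0.606  0.1324 0.05  ] 0.0606
barfar [0.6171 0.1619 0.05  ] [0.6143 0.1019 0.05  ] [0.6157 0.1319 0.05  ] 0.0601
railo3 [0.654  0.1703 0.04  ] [0.6502 0.0897 0.04  ] [0.6521 0.13   0.04  ] 0.0808
headbot [0.6557 0.1702 0.04  ] [0.6519 0.0896 0.04  ] [0.6538 0.1299 0.04  ] 0.0807
rear nose -2.6830787892536185
railo railo3 -2.6058365212918315
railo bar -2.487425701038265
step bar -2.284106429827539
```

Request:
{"method": "send_rows", "body": {
  "series": [
    [0.2,[0,-1.7,40],[0,0,0]],
    [0.2,[0,-1.7,80],[0,0,0]],
    [0.2,[0,-1.7,105],[0,0,0]],
    [0.2,[0,-1.7,112],[0,0,0]],
    [0.2,[0,-1.7,112],[0,0,0]],
    [0.2,[0,-1.7,112],[0,0,0]]
  ]
}}

```text
time: 3.02
tcp_pos: [0.4926, 0.1374, 0.0447]
orientation: [-0.0, 1.0, -0.023, 0.001]
force: [0.4, 0.1, -0.5]
gripper_width: 0.019
```

Run:
```python
from h import *
s=bot.sense(); print(s['tcp_pos'],s['orientation'],s['force'])
i=bot.camera("wrist")[:,:,::-1]; k=bot.camera("scene")[:,:,::-1]
a=cv2.resize(i[90:290,220:420],None,fx=2.9,fy=2.9,interpolation=cv2.INTER_CUBIC)
cv2.imwrite("pics/w2.png",a)
cv2.imwrite("pics/s2.png",cv2.resize(cv2.convertScaleAbs(k[120:280,195:395],alpha=1.6),None,fx=3.5,fy=3.5,interpolation=cv2.INTER_CUBIC))
```

```text
[0.49263588 0.13737026 0.04473677] [-4.15560906e-04  9.99741714e-01 -2.26928728e-02  1.16880657e-03] [ 0.42849603  0.08604595 -0.47592255]
```

View pics/w2.png

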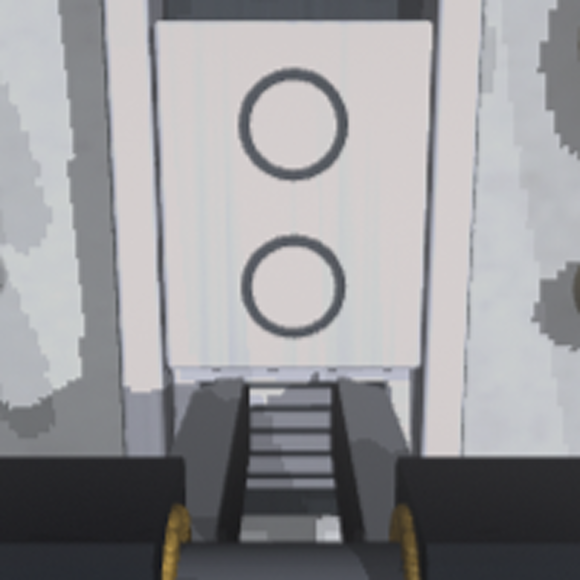

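View pics/s2.png

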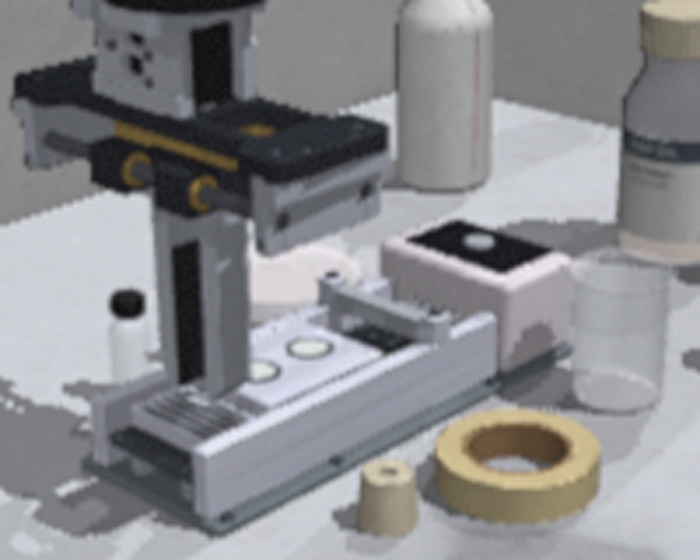

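Request:
{"method": "send_rows", "body": {
  "series": [
    [0.2,[0,0.7,6],[0,0,0]],
    [0.2,[0,0.7,10],[0,0,0]],
    [0.2,[0,0.7,13],[0,0,0]],
    [0.2,[0,0.7,16],[0,0,0]],
    [0.2,[0,0.7,18],[0,0,0]],
    [0.2,[0,0.7,18],[0,0,0]],
    [0.2,[0,0.7,18],[0,0,0]]
  ]
}}

```text
time: 4.0
tcp_pos: [0.4916, 0.1364, 0.0262]
orientation: [-0.0, 1.0, -0.023, 0.0]
force: [-1.5, -0.7, 10.9]
gripper_width: 0.0186
```

Request:
{"method": "send_rows", "body": {
  "series": [
    [0.2,[0,0,1],[0,0,0]],
    [0.2,[0,0,1],[0,0,0]],
    [0.2,[0,0,1],[0,0,0]]
  ]
}}

```text
time: 4.38
tcp_pos: [0.4917, 0.1364, 0.0253]
orientation: [-0.0, 1.0, -0.023, 0.0]
force: [-1.9, -0.4, 11.4]
gripper_width: 0.019
```

Run:
```python
from h import *
for _ in range(3):
    s=bot.sense(); print(s['tcp_pos'],s['force'])
    k=bot.camera("scene")[:,:,::-1]
cv2.imwrite("pics/s3.png",cv2.resize(cv2.convertScaleAbs(k[180:280,215:355],alpha=1.6),None,fx=5,fy=5,interpolation=cv2.INTER_CUBIC))
```

```text
[0.49169011 0.13635269 0.02527856] [-1.94245477 -0.43075832 11.43575623]
[0.4916437  0.13635386 0.02526888] [-1.48209043 -1.10768351 12.01708454]
[0.49165517 0.13636943 0.02527827] [-1.74469119 -0.77788905 12.27679684]
```

View pics/s3.png

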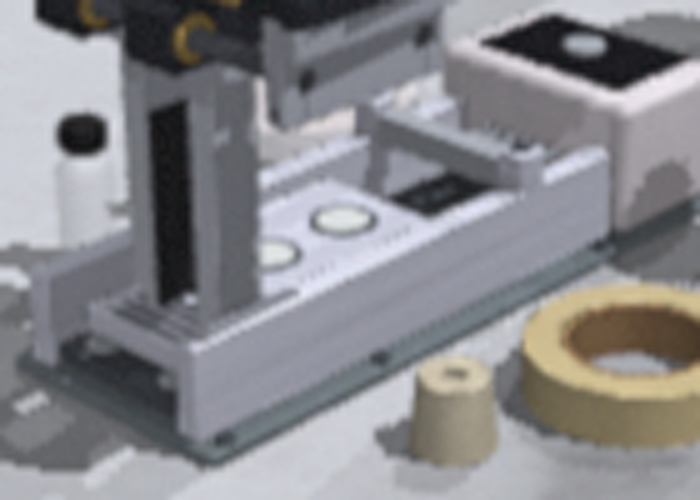

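Request:
{"method": "send_rows", "body": {
  "series": [
    [0.2,[3,0,0.5],[0,0,0]],
    [0.2,[6,0,0.5],[0,0,0]],
    [0.2,[10,0,0.5],[0,0,0]],
    [0.2,[14,0,0.5],[0,0,0]],
    [0.2,[18,0,0.5],[0,0,0]],
    [0.2,[20,0,0.5],[0,0,0]],
    [0.2,[20,0,0.5],[0,0,0]]
  ]
}}

```text
time: 5.4
tcp_pos: [0.5061, 0.1354, 0.0242]
orientation: [0.001, 1.0, -0.022, -0.005]
force: [-10.0, 0.7, 16.4]
gripper_width: 0.019
```

Run:
```python
from h import *
s=bot.sense(); print(s['tcp_pos'],s['force'])
i=bot.camera("wrist")[:,:,::-1]; k=bot.camera("scene")[:,:,::-1]
cv2.imwrite("pics/w4.png",cv2.resize(i[90:290,220:420],None,fx=2.9,fy=2.9,interpolation=cv2.INTER_CUBIC))
cv2.imwrite("pics/s4.png",cv2.resize(cv2.convertScaleAbs(k[180:280,215:355],alpha=1.6),None,fx=5,fy=5,interpolation=cv2.INTER_CUBIC))
```

```text
[0.50606113 0.13542974 0.02417676] [-10.01290438   0.72143938  16.44307964]
```

View pics/w4.png

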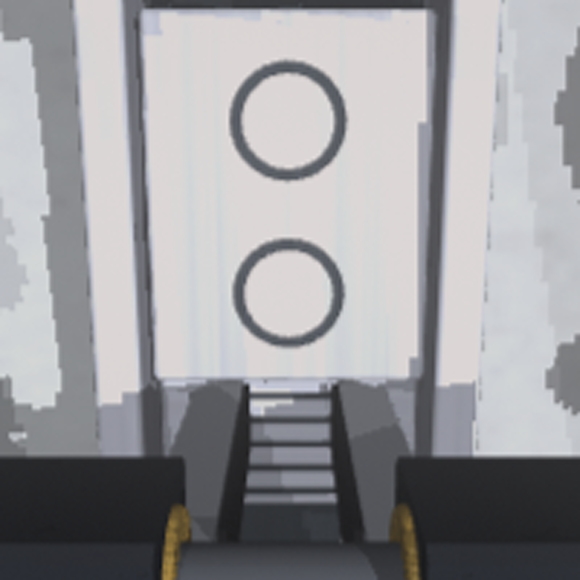

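View pics/s4.png

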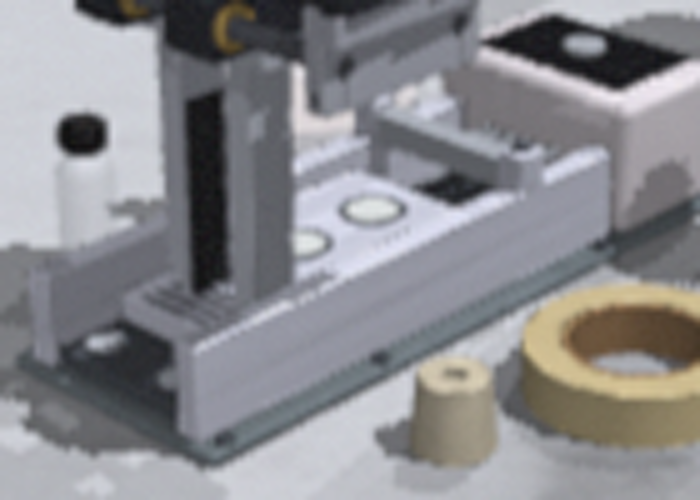

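Request:
{"method": "send_rows", "body": {
  "series": [
    [0.2,[4,0,-1],[0,0,0]],
    [0.2,[8,0,-1.5],[0,0,0]],
    [0.2,[12,0,-1.5],[0,0,0]],
    [0.2,[15,0,-1.5],[0,0,0]],
    [0.2,[15,0,-1.5],[0,0,0]]
  ]
}}

```text
time: 6.12
tcp_pos: [0.523, 0.1348, 0.0255]
orientation: [0.0, 1.0, -0.022, -0.003]
force: [-6.3, 0.0, 11.2]
gripper_width: 0.019
```

Request:
{"method": "send_rows", "body": {
  "series": [
    [0.2,[4,0,0.5],[0,0,0]],
    [0.2,[8,0,0.5],[0,0,0]],
    [0.2,[12,0,0.5],[0,0,0]],
    [0.2,[16,0,0.5],[0,0,0]],
    [0.2,[20,0,0.5],[0,0,0]],
    [0.2,[20,0,0.5],[0,0,0]]
  ]
}}

```text
time: 6.88
tcp_pos: [0.5431, 0.134, 0.0251]
orientation: [0.0, 1.0, -0.022, -0.003]
force: [-6.3, 0.2, 11.2]
gripper_width: 0.0185
```

Run:
```python
from h import *
s=bot.sense(); print(s['tcp_pos'],s['force'])
i=bot.camera("wrist")[:,:,::-1]; k=bot.camera("scene")[:,:,::-1]
cv2.imwrite("pics/w5.png",cv2.resize(i[0:240,220:420],None,fx=2.5,fy=2.5,interpolation=cv2.INTER_CUBIC))
cv2.imwrite("pics/s5.png",cv2.resize(cv2.convertScaleAbs(k[180:280,215:355],alpha=1.6),None,fx=5,fy=5,interpolation=cv2.INTER_CUBIC))
```

```text
[0.54311848 0.13400171 0.02508896] [-6.29152325  0.18911145 11.20098187]
```

View pics/w5.png

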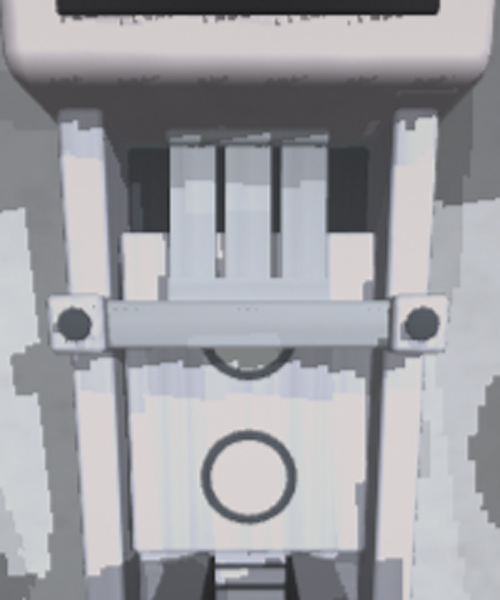

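View pics/s5.png

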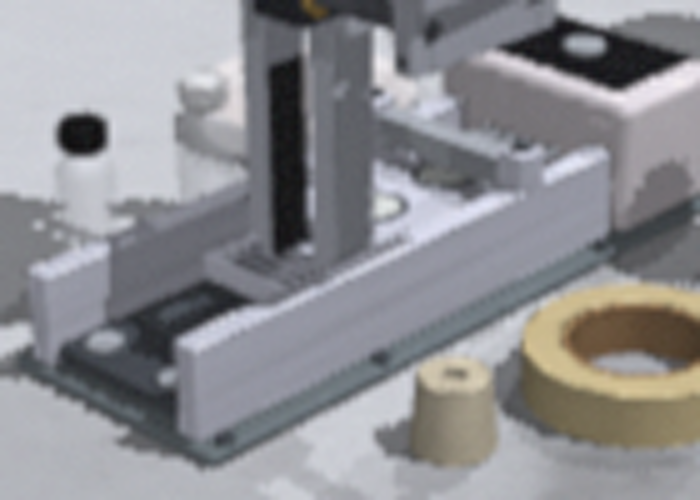

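Request:
{"method": "send_rows", "body": {
  "series": [
    [0.2,[4,0,0.3],[0,0,0]],
    [0.2,[8,0,0.3],[0,0,0]],
    [0.2,[12,0,0.3],[0,0,0]],
    [0.2,[16,0,0.3],[0,0,0]],
    [0.2,[20,0,0.3],[0,0,0]],
    [0.2,[23,0,0.3],[0,0,0]],
    [0.2,[23,0,0.3],[0,0,0]]
  ]
}}

```text
time: 7.85
tcp_pos: [0.5646, 0.133, 0.0244]
orientation: [0.001, 1.0, -0.022, -0.005]
force: [-8.4, 0.3, 11.1]
gripper_width: 0.0185
```

Request:
{"method": "send_rows", "body": {
  "series": [
    [0.2,[2,0,0],[0,0,0]],
    [0.2,[4,0,0],[0,0,0]],
    [0.2,[6,0,0],[0,0,0]],
    [0.2,[8,0,0],[0,0,0]],
    [0.2,[8,0,0],[0,0,0]]
  ]
}}

```text
time: 8.48
tcp_pos: [0.5689, 0.1328, 0.0243]
orientation: [0.001, 1.0, -0.022, -0.008]
force: [-14.6, 0.4, 17.0]
gripper_width: 0.0187
```

Run:
```python
from h import *
s=bot.sense(); print(s['tcp_pos'],s['force'])
i=bot.camera("wrist")[:,:,::-1]
cv2.imwrite("pics/w6.png",cv2.resize(i[0:240,220:420],None,fx=2.5,fy=2.5,interpolation=cv2.INTER_CUBIC))
```

```text
[0.56890398 0.13281283 0.02427494] [-14.57843853   0.4477114   17.03606479]
```

View pics/w6.png

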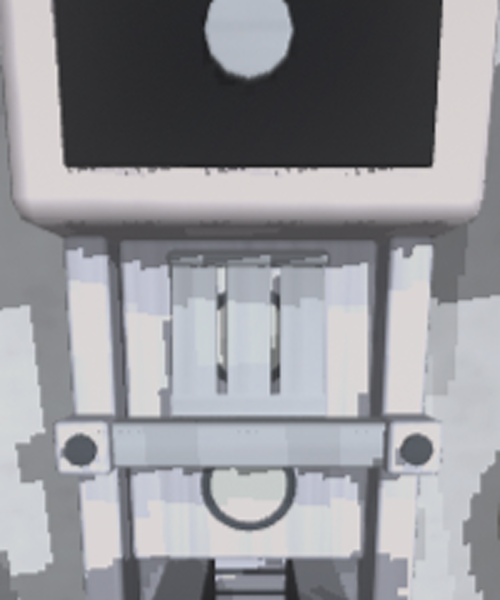

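Request:
{"method": "send_rows", "body": {
  "series": [
    [0.2,[2,0,-0.5],[0,0,0]],
    [0.2,[4,0,-0.5],[0,0,0]],
    [0.2,[5,0,-0.5],[0,0,0]],
    [0.2,[5,0,-0.5],[0,0,0]]
  ]
}}

```text
time: 9.02
tcp_pos: [0.569, 0.1328, 0.0243]
orientation: [0.001, 1.0, -0.022, -0.013]
force: [-21.4, 1.2, 21.7]
gripper_width: 0.019
```

Run:
```python
from h import *
w=bot.get_calibration("wrist")
i=bot.camera("wrist")[:,:,::-1]
cv2.imwrite("pics/w7.png",cv2.resize(i[60:240,250:390],None,fx=4,fy=3.3,interpolation=cv2.INTER_CUBIC))
np.savez("w7.npz",T=w["T"],v=w["vertical_fov"],cx=w["cx"],cy=w["cy"])
```

```text
(no output)
```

View pics/w7.png

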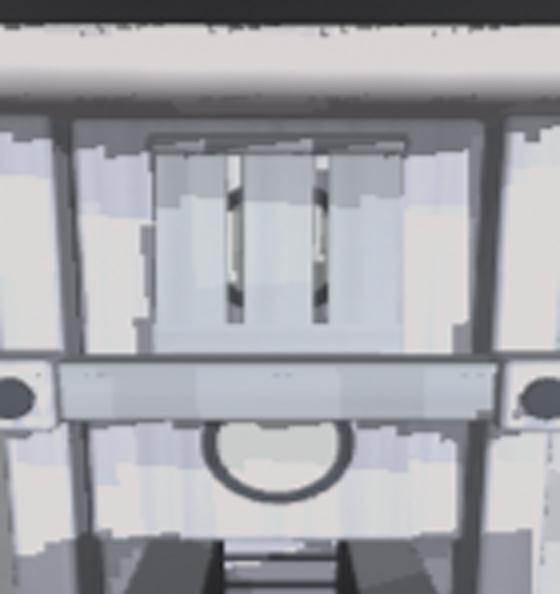

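Run:
```python
from h import *
z=np.load("w7.npz"); c=dict(T=z["T"],vertical_fov=float(z["v"]),cx=float(z["cx"]),cy=float(z["cy"]))
C=lambda X,Y,h:ray(c,250+X/4-.4,60+Y/3.3-.4,h)
for n,X,Y,h in(('barnear',280,420,.05),('barfar',280,358,.05),('step',280,541,.034),('step',280,541,.032),('nose',280,120,.034),('nose',280,120,.032)): print(n,h,C(X,Y,h).round(4))
```

```text
barnear 0.05 [0.6066 0.1319 0.05  ]
barfar 0.05 [0.617  0.1315 0.05  ]
step 0.034 [0.5795 0.1331 0.034 ]
step 0.032 [0.5788 0.1331 0.032 ]
nose 0.034 [0.6553 0.1298 0.034 ]
nose 0.032 [0.6555 0.1298 0.032 ]
```

Request:
{"method": "send_rows", "body": {
  "series": [
    [0.2,[-3,0,0],[0,0,0]],
    [0.2,[-6,0,0],[0,0,0]],
    [0.2,[-8,0,0],[0,0,0]],
    [0.2,[-8,0,0],[0,0,0]]
  ]
}}

```text
time: 9.57
tcp_pos: [0.5688, 0.1329, 0.0246]
orientation: [0.001, 1.0, -0.022, -0.005]
force: [-9.3, 0.7, 9.6]
gripper_width: 0.0187
```

Request:
{"method": "send_rows", "body": {
  "series": [
    [0.2,[-2,0,0.5],[0,0,0]],
    [0.2,[-3.5,0,0.5],[0,0,0]],
    [0.2,[-3.5,0,0.5],[0,0,0]]
  ]
}}

```text
time: 9.95
tcp_pos: [0.5688, 0.1328, 0.025]
orientation: [0.0, 1.0, -0.022, -0.002]
force: [-4.0, -0.0, 9.7]
gripper_width: 0.0187
```

Request:
{"method": "send_rows", "body": {
  "series": [
    [0.2,[-1,0,-1.5],[0,0,0]],
    [0.2,[-1.5,0,-3],[0,0,0]],
    [0.2,[-1.5,0,-4.5],[0,0,0]],
    [0.2,[-1.5,0,-6],[0,0,0]],
    [0.2,[-1.5,0,-6],[0,0,0]]
  ]
}}

```text
time: 10.58
tcp_pos: [0.5688, 0.1329, 0.0304]
orientation: [0.0, 1.0, -0.023, -0.001]
force: [-2.8, -0.2, 3.6]
gripper_width: 0.019
```

Request:
{"method": "send_rows", "body": {
  "series": [
    [0.2,[-1,0,-1],[0,0,0]],
    [0.2,[-2.5,0,-2.5],[0,0,0]],
    [0.2,[-4,0,-5],[0,0,0]],
    [0.2,[-5,0,-15],[0,0,0]],
    [0.2,[-5,0,-40],[0,0,0]],
    [0.2,[-5,0,-80],[0,0,0]],
    [0.2,[-5,0,-120],[0,0,0]],
    [0.2,[-5,0,-120],[0,0,0]]
  ]
}}

```text
time: 11.58
tcp_pos: [0.5671, 0.1337, 0.1546]
orientation: [-0.001, 1.0, -0.023, 0.004]
force: [-1.1, -0.6, 0.4]
gripper_width: 0.0184
```

Run:
```python
from h import *
s=bot.sense(); print(s['tcp_pos'],s['force'])
w=bot.get_calibration("wrist")
i=bot.camera("wrist")[:,:,::-1]
cv2.imwrite("pics/w8.png",cv2.resize(i[60:240,250:390],None,fx=4,fy=3.3,interpolation=cv2.INTER_CUBIC))
np.savez("w8.npz",T=w["T"],v=w["vertical_fov"],cx=w["cx"],cy=w["cy"])
k=bot.camera("scene")[:,:,::-1]
cv2.imwrite("pics/s8.png",cv2.resize(cv2.convertScaleAbs(k[170:280,215:395],alpha=1.6),None,fx=4,fy=4,interpolation=cv2.INTER_CUBIC))
```

```text
[0.56706137 0.13373405 0.15457634] [-1.06166825 -0.60296607  0.43030746]
```

View pics/w8.png

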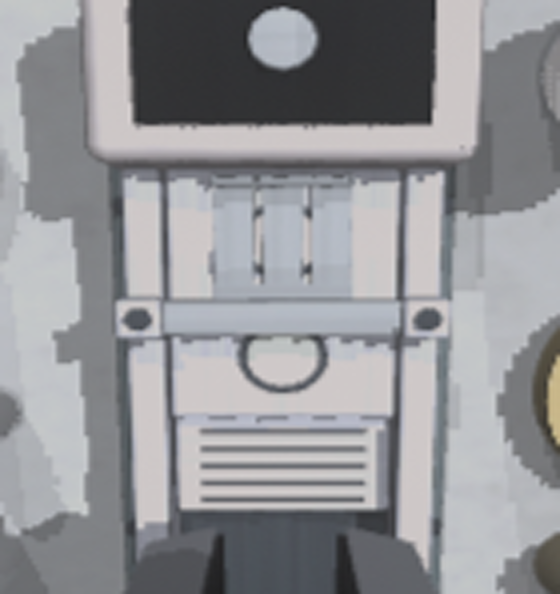

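View pics/s8.png

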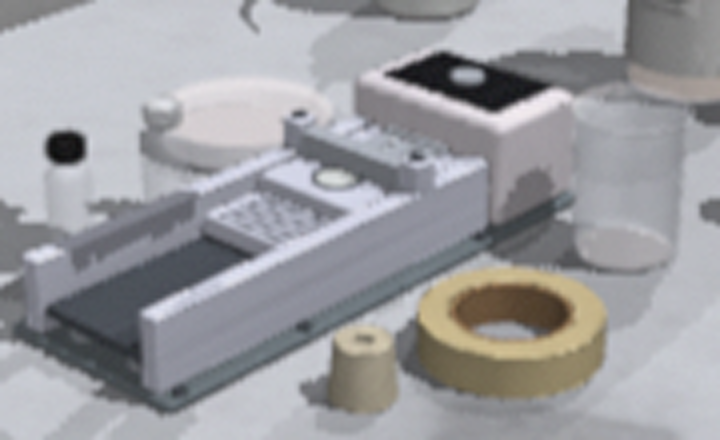

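Run:
```python
from h import *
z=np.load("w8.npz"); c=dict(T=z["T"],vertical_fov=float(z["v"]),cx=float(z["cx"]),cy=float(z["cy"]))
C=lambda X,Y,h:ray(c,250+X/4-.4,60+Y/3.3-.4,h)
for n,X,Y,h in(('barnear',282,337,.05),('barfar',282,301,.05),('step',282,416,.038),('rear',282,509,.030),('headtop',282,162,.058)): print(n,h,C(X,Y,h).round(4))
```

```text
barnear 0.05 [0.6055 0.1327 0.05  ]
barfar 0.05 [0.6164 0.1322 0.05  ]
step 0.038 [0.5789 0.1339 0.038 ]
rear 0.03 [0.5453 0.1354 0.03  ]
headtop 0.058 [0.6559 0.1304 0.058 ]
```

```bash
python3 -c "
from station import bot
bot.hand_in(); print(bot.sense()['time'])"
```

```text
the job is handed in; nothing more can be done
the job is handed in; nothing more can be done
```

The carrier is loaded. It sits home against the reader head, held up against the bar by the bed, and I handed the job in at about 12 s.

- **What I did:** I set the fingertips on the rear tread and pressed the bed down about 7 to 10 mm by TCP height. I kept pressing while I pushed the carrier about 75 mm under the bar and leaf spring. At the reader head it stopped moving under about 21 N of push. I then eased off the push, let the bed lift the carrier against the bar, and raised the tool clear.
- **Checks after release:** The step edge is at x = 0.579 m, which puts the nose at about 0.657 m, and I measured the reader head's face at 0.656 m. The bar-to-step distance reads 27 mm against the 28 mm that means home. That difference is within the edge-reading and camera error. The tread height read 30 mm while the fingertip was still resting on it with about 4 N, which matches the carrier bearing up on the bar.
- **Surroundings:** In the scene picture, everything near the dock is still standing where it was. The highest wrist force I saw was about 30 N, and the tool ended clear with readings near zero.
- **Disagreement:** The press force read about 11 to 12 N, which suggests 4 to 6 mm of sink, while the TCP height suggested 8 to 9 mm. Either depth clears the bar. At times the vertical force rose to 16 to 22 N, so the bed may have touched its hard stop.

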